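Knock the catch free and hold the print screen open

ROBOT

A 6-joint arm with a two-finger parallel gripper is mounted at the origin on the work surface. World frame = base frame: x ahead of the robot, y to its left, z up, the work surface at z = 0. Lengths are in m, angles in rad, forces in N, time in s.
With the tool pointing down it reaches from about 0.3 to 0.875 m from the base axis. Payload 6.4 kg.
Tool frame: the origin (TCP) lies on the centre line of the jaws, within the pads' length; the fingertips stand 25 mm ahead of it and the grasp point (between the pads) lies 6 mm ahead of it; z points along the fingers, y is the direction in which the jaws open and shut (so a half turn about z gives the same grasp; the last joint's range is limited). The gripper opens to 88 mm and grips with 3 to 60 N. Pads are 18 mm wide; open, the fingers measure 123 mm over their backs; the gripper's body (75 mm by 187 mm) begins 45 mm behind the grasp point.
Start: joints at [0.918, 0.181, 1.607, -0, 1.354, -0.206], TCP at [0.248, 0.519, 0.264] pointing down, gripper open.
Joint ranges: [-2.99, 2.99], [-0.89, 2.07], [0.3, 2.58], [-1.14, 4.28], [0, 2.63], [-3.12, 3.12]. Speed limits (rad/s): [2.57, 2.57, 3.01, 3.14, 3.14, 3.14].

INTERFACE

Orientations are given as a unit quaternion [x, y, z, w].
In Python, from cell import robot, viewer, find_in gives the robot as it stands.
- The arm moves only by the tool apply_moves, never from a script. Its argument "targets" is one flat list of numbers, 5 for each row, row after row: the shift along the world's x, y, z in cm, then the turn about the world's z in rad, then the opening, from 0 (shut) to 1 (fully open). In form: [x, y, z, spin, fingers, x, y, z, spin, fingers, ...]. A call has exactly 10 rows; each row shifts and turns the commanded pose from where the row before left it; what a row does not reach is not made up. A row lasts 1/10 s, in which the tool goes at most 50 mm and 8.59 degrees, less where a joint would pass 70% of its speed; a pose out of reach is approached as far as the arm can. A call is refused whole if a number of a shift passes 5 or a number of a turn 0.15, either way. A call with a gripper value outside its range is refused whole. The fingers move at their own pace and stop on an object; the grip force is fixed at half the most. Time passes only in rows, so rows that do not move let the fingers close, or fill a call up. It gives the time, the measured TCP pose, the force and the opening at its end, in the units of the state.
- robot.sense(): the state, without advancing time (a new reading comes with each control period).
- viewer.grab_frame(name): name is "side" or "top" or "wrist"; returns the picture (384x512x3 uint8, red, green, blue); there is no depth.
- viewer.camera_info(name): a dict with "fx", "fy", "cx", "cy" (pixels), "origin" and "rotation" of the camera in the world; the wrist camera has in their place "mount" (4x4, takes a point from camera to tool coordinates, whose origin is the TCP and whose axes are the flange's). Camera axes: x right, y down, z forward; pixel columns grow to the right and rows downward; lengths in m; the calibration is good to about 2 mm. A picture is of the moment at which its call begins: read the wrist's pose just before it. camera_info takes no time and is no camera call.
- robot.hand_in(): hands the job in, once; it reports no verdict.
Trained networks look in the newest picture that a camera, given by its name, has taken for a name from the list of things; names that differ only in an ending like _2 or _b are one class to them, and where a whole thing is asked for, a point or a joint stands for the part that bears it (a point fixed in the world has none). Each returns a list of dicts, best first, with "p" (0 to 1); they miss things now and then, are a little off and sometimes report something else, mostly with a low value. They report only what shows in the picture. A call takes as long as a camera call. They do not tell look-alikes from the thing itself.
- find_in(label, camera): "extent" ([centre column, centre row, width, height] as shares, 0 to 1, of the picture: columns of its width, rows of its height, round what is visible of it).
The state is a dict: "time_s": time; "joints": joint angles; "qvel": joint speeds; "joint_efforts": joint torques, N m; "tool_pos": TCP position; "ee_rot": TCP orientation; "ft_force": force on the tool from outside, world axes, zero at the start; "moment": the same for the moment, N m; "finger_gap": opening from 0.0 (shut) to 1.0 (fully open).
Only numpy, scipy, OpenCV 4.12 (cv2) and the standard library are available. Lean on these libraries where they do the work, as an engineer would, in place of code of your own. Each camera call takes 0.05 s, during which the arm holds its last target. There are 200 camera calls.

TASK

Free the hinged print screen by knocking the catch's steel pin down as far as it goes with the mallet (do not push the catch with the gripper), then put the mallet down on the bench, clear of the press. Then lift the screen by its front handle until it stands 40 degrees open and finish while still holding it there, still, so that the print can be drawn out: it falls shut if let go. Leave the ink jar, the mug and the squeegee where they are.

Things in the scene. Friction and masses are not known exactly. Their poses are not given: they have to be found in the camera images.
- press: fixed plywood base board of the screen press, 278 x 360 x 18 mm, with a printed sheet on it under an aluminium screen frame. Origin on the bench near the board's centre; x points from the front edge (handle side) to the hinge side, y along the width, z up. The board reaches from x = -148 to +130 mm and y = -180 to +180 mm.
- screen (a joint): angle of the hinged screen (rad): 0 lying shut on the board, growing as its front rises, stop at 1.3; 40 degrees is 0.698. The screen is a rectangular frame of 28 x 28 mm aluminium tube, 260 mm deep and 340 mm wide with grey mesh, 0.64 to 1.04 kg. It swings about the level hinge axis along the press's y that lies at x = +117 mm of the press, 35 mm above the bench, and falls shut by its own weight at every angle. Nearly no hinge friction.
- screen_handle (a point): middle of the screen's handle: a round steel bar, 14 mm in diameter and 100 mm long between its two end arms, along the press's y, 42 mm (centre) in front of the screen's front face and level with the middle of the 28 mm rail; 307 mm from the hinge axis and, when shut, 35 mm above the bench, with nothing but the bench beneath it. The free gap between bar and front face is 35 mm. The bar may turn between the fingers while the screen swings. Its frame turns with the screen.
- catch: fixed dark steel catch block, 50 (x) x 46 (y) x 68 mm high with a 75 mm (along y) x 6 mm foot plate, standing on the bench right in front of the screen's front rail, left of the handle (its place along the rail varies, 100 to 140 mm from the press's middle). Origin centre of underside, axes as the press's. While its pin is up, a steel bolt juts from it 9 mm over the top of the front rail, so the screen cannot lift; driving the pin down draws the bolt back by as much.
- pin_top (a point): centre of the flat top of the catch's upright steel pin, 20 mm in diameter, standing 22 mm above the middle of the block when up (top 90 mm above the bench) and 8 mm above it when fully down (76 mm).
- pin (a joint): how far the pin has been driven down (m): 0 up, 0.014 fully down. A stiff friction-held spring pin: it gives way at about 5 N rising to 7 N and stays where it is driven.
- mallet: rubber mallet, about 0.28 kg: black cylindrical head 60 mm in diameter and 78 mm tall, standing on one flat striking face on the bench with its wooden handle level. Origin centre of the lower face; z up the head's axis; the handle runs along -x, from the head out to 163 mm from the head's axis, 22 mm wide (y) and 26 mm tall, its centre line 42 mm above the lower face.
- mallet_grip (a point): point on the centre line of the mallet's handle, 65 mm from the head's axis, 35 mm clear of the head. Good to grip from above across the handle.
- ink_jar: glass ink jar with black cap, 68 mm in diameter, 85 mm tall, loose on the bench; leave alone. Origin centre of underside.
- mug: white mug, 80 mm in diameter, 90 mm tall, with a handle, loose on the bench; leave alone. Origin centre of underside.
- squeegee: wooden printing squeegee lying flat, 190 x 74 x 22 mm, loose on the bench; leave alone. Origin under its middle, x along its length.
Mind the look-alikes: they are no part of the job. There is more than one size of the mallet; the job needs the smaller.

How it is judged:
By the outcome, as a careful person would: the job done as asked, in the order asked, and still so for the second after the job is handed in, while the arm keeps its last pose, push and grip.
It also fails if it takes over 58 s, if anything falls off the work surface, if the arm or the gripper's body presses on something with over 40 N, if the wrist force passes 120 N, or if a joint passes its speed limit or range.

## Working session

There is one attempt and no reset: what is moved stays moved. The work goes in short steps, Python scripts to look and compute and a tool call to move; the robot and the scene stay as the last step left them, time stands still between calls to the robot, and variables do not carry over. Pictures are saved under pics/ and viewed, about 8 in all and at most 12, crops included, and the job is handed in when it is done.

Besides the shell and the picture viewer there is one more tool, called after ">>>" as name(argument=value, ...) on one line, values as JSON. apply_moves: Moves the arm, as the interface text tells. Its arguments: {"type":"object","properties":{"targets":{"type":"array"}},"required":["targets"]}

```bash
mkdir -p pics; ls; cat > h.py <<'E'
import numpy as np, cv2
from cell import robot, viewer, find_in
from scipy.spatial.transform import Rotation as R
def save(n,f,crop=None,s=1):
    im=viewer.grab_frame(n)
    if crop: im=im[crop[1]:crop[3],crop[0]:crop[2]]
    im=cv2.resize(im,None,fx=s,fy=s,interpolation=cv2.INTER_CUBIC)
    cv2.imwrite('pics/'+f,im[:,:,::-1])
def cam(n):
    c=viewer.camera_info(n)
    if n=='wrist':
        s=robot.sense();M=np.eye(4);M[:3,:3]=R.from_quat(s['ee_rot']).as_matrix();M[:3,3]=s['tool_pos']
        M=M@np.array(c['mount']);return c,M[:3,3],M[:3,:3]
    return c,np.array(c['origin']),np.array(c['rotation'])
def pt(n,u,v,z,k=None):
    c,o,r=k or cam(n)
    d=r@np.array([(u-c['cx'])/c['fx'],(v-c['cy'])/c['fy'],1]);return o+d*(z-o[2])/d[2]
def proj(n,P,k=None):
    c,o,r=k or cam(n);q=r.T@(np.array(P)-o);return np.array([c['fx']*q[0]/q[2]+c['cx'],c['fy']*q[1]/q[2]+c['cy']])
E
python3 - <<'E'
from h import *
save('top','top0.png',s=1.5);save('side','side0.png',s=1.5)
for n in('top','side'):
    c=cam(n);print(n,c[0]['fx'],c[1],c[2].round(2).tolist())
    for l in('mallet','catch','pin_top','screen_handle','press','ink_jar','mug','squeegee','mallet_grip'):
        print(l,[(round(d['p'],2),(np.array(d['extent'])*[512,384,512,384]).round().tolist()) for d in find_in(l,n)][:3])
print(robot.sense())
E
```

```text
pics
top 435.5906515586421 [ 0.41723591 -0.03489616  1.67072574] [0.71, -0.7, 0.05, -0.04]
mallet [(0.88, [312.0, 245.0, 22.0, 51.0]), (0.64, [378.0, 253.0, 76.0, 28.0])]
catch [(0.57, [204.0, 223.0, 19.0, 14.0])]
pin_top []
screen_handle [(0.64, [233.0, 188.0, 87.0, 85.0])]
press [(0.76, [235.0, 187.0, 97.0, 85.0])]
ink_jar [(0.6, [125.0, 185.0, 21.0, 20.0])]
mug [(0.73, [110.0, 250.0, 26.0, 56.0]), (0.61, [331.0, 181.0, 25.0, 23.0])]
squeegee [(0.81, [108.0, 250.0, 26.0, 54.0])]
mallet_grip [(0.81, [378.0, 254.0, 77.0, 24.0]), (0.64, [315.0, 248.0, 27.0, 53.0])]
side 375.940307460015 [ 0.25251801 -1.05785213  0.9657267 ] [0.89, -0.14, 0.08, -0.42]
mallet [(0.91, [222.0, 262.0, 60.0, 31.0]), (0.81, [242.0, 334.0, 34.0, 100.0]), (0.52, [178.0, 148.0, 40.0, 17.0])]
catch [(0.72, [219.0, 186.0, 15.0, 21.0])]
pin_top []
screen_handle [(0.6, [262.0, 197.0, 98.0, 71.0])]
press [(0.68, [265.0, 202.0, 97.0, 74.0]), (0.24, [264.0, 198.0, 94.0, 71.0])]
ink_jar [(0.85, [232.0, 143.0, 14.0, 23.0])]
mug [(0.9, [304.0, 261.0, 29.0, 42.0])]
squeegee [(0.67, [179.0, 148.0, 38.0, 14.0])]
mallet_grip [(0.78, [220.0, 262.0, 62.0, 32.0]), (0.57, [242.0, 334.0, 34.0, 100.0])]
{'time_s': 1.0, 'joints': array([ 9.17687722e-01,  1.80793608e-01,  1.60697509e+00,  4.30660990e-05,
        1.35377331e+00, -2.06328535e-01]), 'qvel': array([-0.00207735,  0.00109975, -0.00107313, -0.00143493, -0.00040583,
        0.0004664 ]), 'joint_efforts': array([ 4.04097118e-04, -4.33829784e+01, -3.42177951e+01,  7.03726220e-02,
        3.07030790e-02,  2.66217410e-05]), 'tool_pos': array([0.24844715, 0.51859491, 0.26373011]), 'ee_rot': array([ 2.21541210e-01,  9.75151009e-01,  3.17829790e-05, -8.56555048e-06]), 'ft_force': array([ 0.26153741,  0.30121807, -0.45769842]), 'moment': array([ 0.04969017, -0.0057134 , -0.0212167 ]), 'finger_gap': 0.9990720379924822}
```

View pics/top0.png

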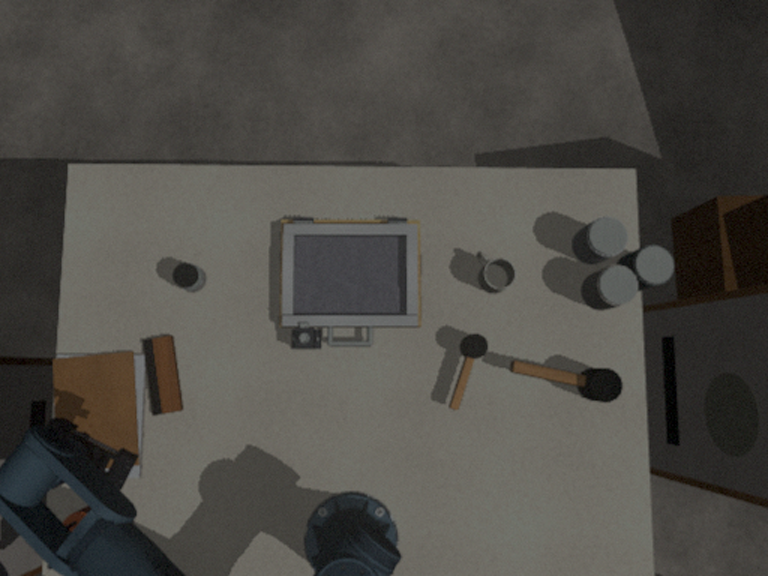

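View pics/side0.png

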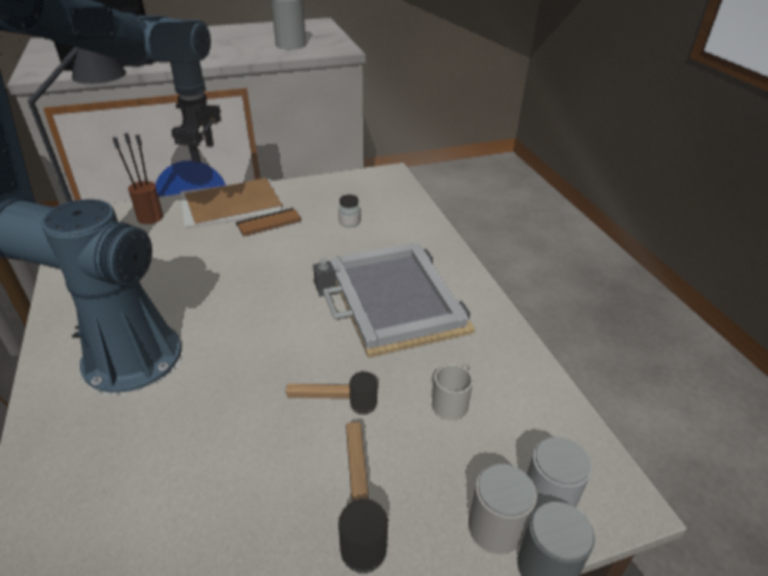

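Candidates for the mallet (top picture, shown at 1.5x): the small one has its head at (474,346) and its handle end at (455,407). The big look-alike has its head at (601,385). I choose the small one. The catch with its pin is at about (306,337), the handle bar at about (351,345). The ink jar is at (186,274), the mug at (495,274) and the squeegee at (163,374).

```bash
python3 - <<'E'
from h import *
k=cam('top')
for n,u,v,z in [('head',474,346,.078),('hend',455,407,.055),('big',601,385,.1),('pin',306,337,.09),('bar',351,345,.035),('barL',330,345,.035),('barR',373,345,.035),('railFL',281,326,.049),('railFR',418,326,.049),('mug',495,274,.09)]:
    print(n,pt('top',u/1.5,v/1.5,z,k).round(3))
im=viewer.grab_frame('top')
a=cv2.resize(im[205:255,185:285],None,fx=7,fy=7,interpolation=cv2.INTER_CUBIC)
b=cv2.resize(im[215:280,290:430],None,fx=5,fy=5,interpolation=cv2.INTER_CUBIC)
# one crop
b=cv2.resize(b,(700,325));a=cv2.resize(a,(700,350))
o=cv2.convertScaleAbs(np.vstack([a,b]),alpha=1.6)[:600]
cv2.imwrite('pics/crop1.png',cv2.resize(np.vstack([a,b]),(600,579))[:,:,::-1])
E
```

```text
Traceback (most recent call last):
  File "h.py", line 17, in pt
    d=r@np.array([(u-c['cx'])/c['fx'],(v-c['cy'])/c['fy'],1]);return o+d*(z-o[2])/d[2]
      ~^~~~~~~~~~~~~~~~~~~~~~~~~~~~~~~~~~~~~~~~~~~~~~~~~~~~~~
ValueError: matmul: Input operand 1 has a mismatch in its core dimension 0, with gufunc signature (n?,k),(k,m?)->(n?,m?) (size 3 is different from 4)
```

```bash
sed -i "s/return c,np.array(c\['origin'\]),.*/return c,np.array(c['origin']),R.from_quat(c['rotation']).as_matrix()/" h.py; python3 - <<'E'
from h import *
k=cam('top')
print(k[2].round(2), np.array(viewer.camera_info('wrist')['mount']).round(3))
for n,u,v,z in [('head',474,346,.078),('hend',455,407,.055),('big',601,385,.1),('pin',306,337,.09),('bar',351,345,.035),('barL',330,345,.035),('barR',373,345,.035),('railFL',281,326,.049),('railFR',418,326,.049),('mug',495,274,.09)]:
    print(n,pt('top',u/1.5,v/1.5,z,k).round(3))
im=viewer.grab_frame('top')
a=cv2.resize(im[205:255,185:285],(600,300),interpolation=cv2.INTER_CUBIC)
b=cv2.resize(im[215:280,290:430],(600,279),interpolation=cv2.INTER_CUBIC)
cv2.imwrite('pics/crop1.png',np.vstack([a,b])[:,:,::-1])
E
```

```text
[[ 0.   -0.99  0.12]
 [-1.   -0.01 -0.02]
 [ 0.02 -0.12 -0.99]] [[-0.001 -0.949 -0.314  0.083]
 [ 1.    -0.001  0.    -0.001]
 [-0.    -0.314  0.949 -0.122]
 [ 0.     0.     0.     1.   ]]
head [ 0.47  -0.298  0.078]
hend [ 0.322 -0.253  0.055]
big [ 0.377 -0.598  0.1  ]
pin [0.489 0.11  0.09 ]
bar [0.472 0.003 0.035]
barL [0.472 0.055 0.035]
barR [ 0.472 -0.052  0.035]
railFL [0.518 0.176 0.049]
railFR [ 0.519 -0.164  0.049]
mug [ 0.645 -0.35   0.09 ]
```

View pics/crop1.png

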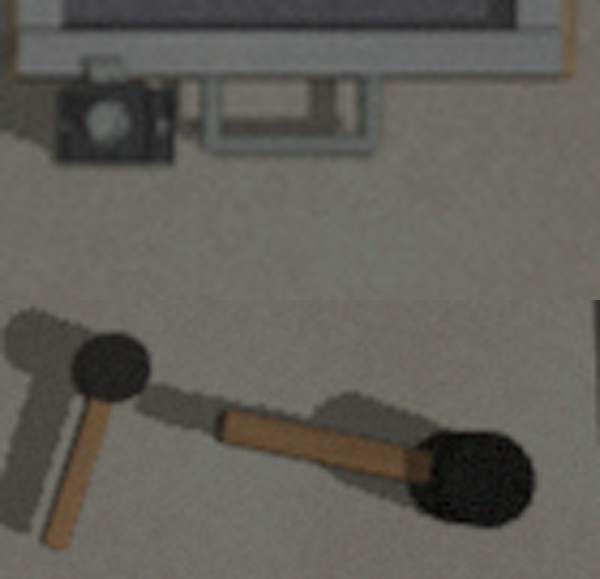

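The crop confirms it: the smaller mallet has its head at (110,367) and its handle runs to (55,545). The big one lies at right. The pin sits at (107,120) on the catch.

>>> apply_moves(targets=[0.8, -4, -0.3, 0.015, 1, 0.8, -4, -0.3, 0.015, 1, 0.8, -4, -0.3, 0.015, 1, 0.8, -4, -0.3, 0.015, 1, 0.8, -4, -0.3, 0.015, 1, 0.8, -4, -0.3, 0.015, 1, 0.8, -4, -0.3, 0.015, 1, 0.8, -4, -0.3, 0.015, 1, 0.8, -4, -0.3, 0.015, 1, 0.8, -4, -0.3, 0.015, 1])

```text
time_s: 2.05
tool_pos: [0.3285, 0.1171, 0.2339]
ee_rot: [0.147, 0.989, 0.0, 0.001]
ft_force: [0.2, -0.5, -0.7]
finger_gap: 1.001
```

>>> apply_moves(targets=[0.9, -4, -0.3, 0, 1, 0.9, -4, -0.3, 0, 1, 0.9, -4, -0.3, 0, 1, 0.9, -4, -0.3, 0, 1, 0.9, -4, -0.3, 0, 1, 0.9, -4, -0.3, 0, 1, 0.9, -4, -0.3, 0, 1, 0.9, -4, -0.3, 0, 1, 0.9, -4, -0.3, 0, 1, 0, 0, 0, 0, 1])

```text
time_s: 3.05
tool_pos: [0.4099, -0.2457, 0.2066]
ee_rot: [0.15, 0.989, -0.001, 0.0]
ft_force: [-0.9, 0.8, 0.3]
finger_gap: 0.999
```

```bash
python3 - <<'E'
from h import *
k=cam('wrist');s=robot.sense();print(s['time_s'],s['tool_pos'],s['ee_rot'])
save('wrist','w1.png',s=1.5)
for l in('mallet','mallet_grip'):print(l,[(round(d['p'],2),(np.array(d['extent'])*[512,384,512,384]).round().tolist()) for d in find_in(l,'wrist')])
for P in([.470,-.298,.078],[.322,-.253,.055]):print((1.5*proj('wrist',P,k)).round())
E
```

```text
3.05 [ 0.40993781 -0.2456986   0.20661758] [ 1.49728389e-01  9.88726809e-01 -7.60798181e-04  3.56942254e-04]
mallet [(0.91, [227.0, 191.0, 54.0, 188.0]), (0.62, [70.0, 238.0, 141.0, 48.0])]
mallet_grip [(0.6, [227.0, 190.0, 55.0, 188.0]), (0.55, [71.0, 238.0, 143.0, 46.0])]
[342. 389.]
[336. 151.]
```

View pics/w1.png

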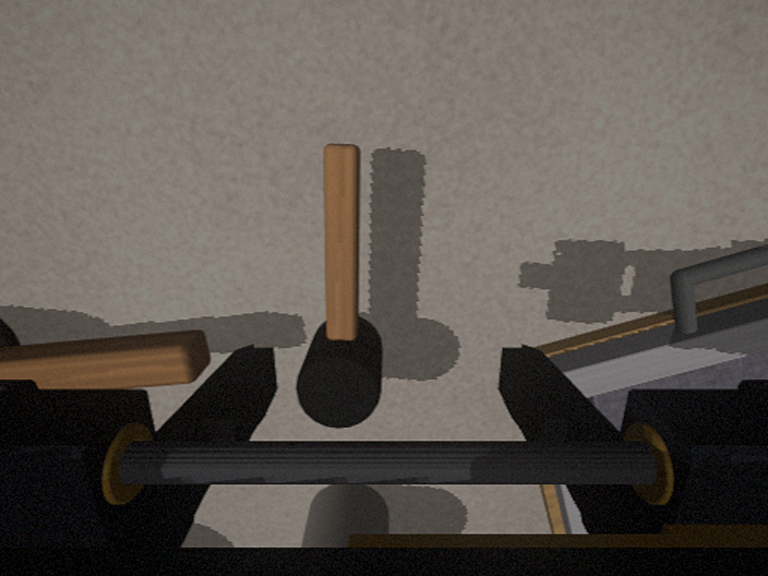

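The wrist picture shows the small mallet between the fingers' columns. Its head is at (340,385) and the handle is vertical in the picture, ending at (341,146), so the spin is right. Working out the lateral offset next.

```bash
python3 - <<'E'
from h import *
k=cam('wrist');s=robot.sense();Rt=R.from_quat(s['ee_rot']).as_matrix()
for u,v,z in((341,146,.055),(342,338,.055),(341,400,.078)):
    P=pt('wrist',u/1.5,v/1.5,z,k);print(P.round(4),(Rt.T@(P-s['tool_pos'])).round(4))
E
```

```text
[ 0.319  -0.2437  0.055 ] [ 0.0851 -0.0293  0.1514]
[ 0.4424 -0.2856  0.055 ] [-0.0451 -0.0332  0.1513]
[ 0.4771 -0.2958  0.078 ] [-0.0813 -0.0328  0.1283]
```

>>> apply_moves(targets=[0.55, -1.6, -2, 0, 1, 0.55, -1.7, -2, 0, 1, 0, 0, -3, 0, 1, 0, 0, -3, 0, 1, 0, 0, -3, 0, 1, 0, 0, -1.5, 0, 1, 0, 0, -0.7, 0, 1, 0, 0, -0.4, 0, 1, 0, 0, 0, 0, 1, 0, 0, 0, 0, 1])

```text
time_s: 4.2
tool_pos: [0.4211, -0.2747, 0.0518]
ee_rot: [0.148, 0.989, -0.001, 0.001]
ft_force: [0.4, -0.5, -0.3]
finger_gap: 0.998
```

```bash
python3 - <<'E'
from h import *
save('wrist','w2.png')
save('side','s2.png',(190,200,380,330),3)
E
python3 -c "
import cv2,numpy as np
a=cv2.imread('pics/w2.png');b=cv2.imread('pics/s2.png')[:384];cv2.imwrite('pics/v2.png',cv2.resize(np.hstack([a,b[:,:288]]),(800,384)))"
```

```text
(no output)
```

View pics/v2.png

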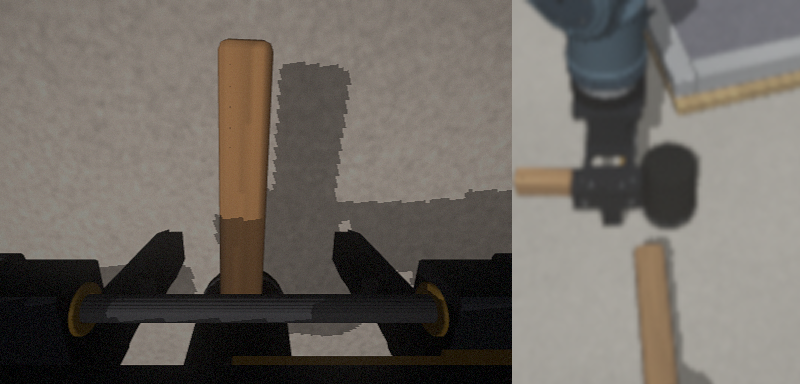

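The wrist view shows the handle at column 243 against the finger middle at 259, about 6 mm off, and the side view shows the finger near the head. I shift a little, then close.

>>> apply_moves(targets=[-0.25, -0.2, -0.1, 0, 1, -0.25, -0.2, -0.1, 0, 1, 0, 0, 0, 0, 0.6, 0, 0, 0, 0, 0.3, 0, 0, 0, 0, 0, 0, 0, 0, 0, 0, 0, 0, 0, 0, 0, 0, 0, 0, 0, 0, 0, 0, 0, 0, 0, 0, 0, 0, 0, 0])

```text
time_s: 5.3
tool_pos: [0.4154, -0.2784, 0.0487]
ee_rot: [0.148, 0.989, -0.0, -0.0]
ft_force: [-0.8, -0.7, 0.5]
finger_gap: 0.298
```

>>> apply_moves(targets=[0, 0, 0.5, 0, 0, 0, 0, 1, 0, 0, 0, 0, 2, 0, 0, 0, 0, 2, 0, 0, 0, 0, 2, 0, 0, 0, 0, 2, 0, 0, 0, 0, 2, 0, 0, 0, 0, 1, 0, 0, 0, 0, 0, 0, 0, 0, 0, 0, 0, 0])

```text
time_s: 6.3
tool_pos: [0.4151, -0.2781, 0.1732]
ee_rot: [0.148, 0.989, 0.0, -0.0]
ft_force: [-0.6, 0.8, -3.8]
finger_gap: 0.245
```

```bash
python3 - <<'E'
from h import *
s=robot.sense();print(s['tool_pos'],s['ft_force'],s['moment'],s['finger_gap'])
save('side','s3.png',(150,150,350,300),4)
E
```

```text
[ 0.41510787 -0.27809957  0.17323437] [-0.62866222  0.79032978 -3.75301316] [0.10908805 0.10390583 0.00516025] 0.24547530226407602
```

View pics/s3.png

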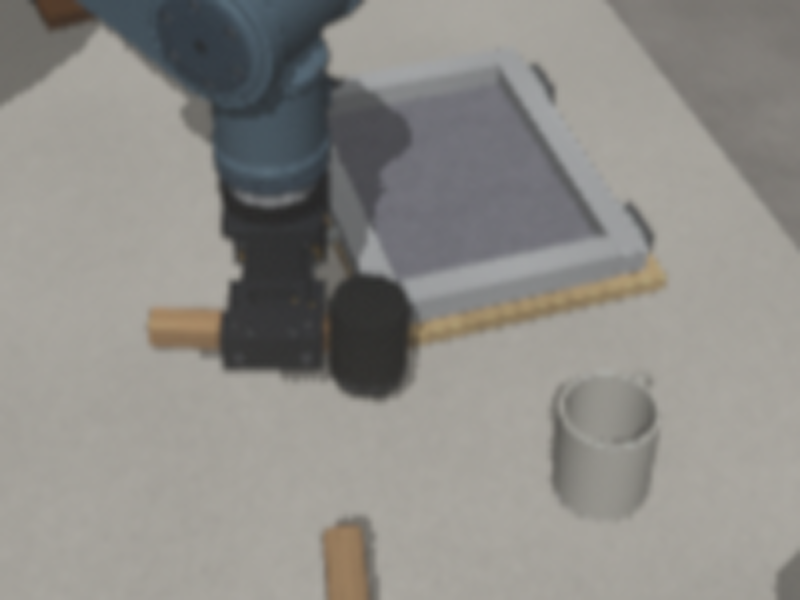

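Mallet held level, head clear. The big mallet is untouched and the wrist reads about 2.8–3.8 N of weight. Next, over the pin.

>>> apply_moves(targets=[0.2, 2, 0, 0, 0, 0.2, 4, 0, 0, 0, 0.2, 4.5, 0, 0, 0, 0.2, 5, 0, 0, 0, 0.2, 5, 0, 0, 0, 0.2, 5, 0, 0, 0, 0.2, 5, 0, 0, 0, 0.2, 4.5, 0, 0, 0, 0, 3.5, 0, 0, 0, 0, 2, 0, 0, 0])

```text
time_s: 7.35
tool_pos: [0.4301, 0.129, 0.1725]
ee_rot: [0.147, 0.989, 0.0, -0.001]
ft_force: [0.3, 1.5, -3.2]
finger_gap: 0.241
```

```bash
python3 - <<'E'
from h import *
print((proj('side',[.489,.11,.09])*1.5).round(),(proj('top',[.489,.11,.09])*1.5).round())
s=robot.sense();t=s['tool_pos'];print(t)
a=viewer.grab_frame('side')[130:230,150:300];a=cv2.resize(a,(600,400),interpolation=cv2.INTER_CUBIC)
print('head bottom proj in crop',(proj('side',t+[.0575,-.017,-.0487])-[150,130])*4)
print('pin in crop',(proj('side',[.489,.11,.09])-[150,130])*4)
cv2.imwrite('pics/s4.png',a[:,:,::-1])
E
```

```text
[322. 262.] [306. 337.]
[0.43009284 0.12904316 0.17249577]
head bottom proj in crop [254.33953352 148.43803969]
pin in crop [258.15452969 177.68103335]
```

View pics/s4.png

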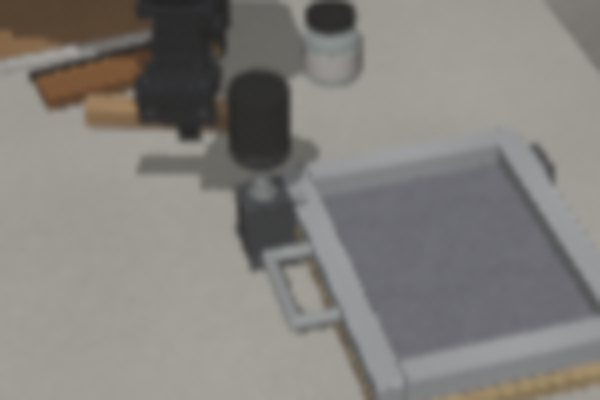

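Pin at (263,185) in the crop, right under the head (260,150). Now pressing down onto it.

>>> apply_moves(targets=[0, 0, -1, 0, 0, 0, 0, -1.2, 0, 0, 0, 0, -0.8, 0, 0, 0, 0, -0.3, 0, 0, 0, 0, -0.3, 0, 0, 0, 0, -0.3, 0, 0, 0, 0, -0.3, 0, 0, 0, 0, -0.3, 0, 0, 0, 0, -0.3, 0, 0, 0, 0, 0, 0, 0])

```text
time_s: 8.4
tool_pos: [0.4317, 0.1263, 0.1257]
ee_rot: [0.148, 0.989, -0.0, 0.0]
ft_force: [-2.0, -3.1, 2.7]
finger_gap: 0.247
```

>>> apply_moves(targets=[0, 0, -0.1, 0, 0, 0, 0, -0.1, 0, 0, 0, 0, -0.1, 0, 0, 0, 0, -0.1, 0, 0, 0, 0, 0, 0, 0, 0, 0, 0, 0, 0, 0, 0, 0, 0, 0, 0, 0, 0, 0, 0, 0, 0, 0, 0, 0, 0, 0, 0, 0, 0])

```text
time_s: 9.4
tool_pos: [0.4306, 0.1267, 0.1219]
ee_rot: [0.148, 0.989, -0.0, -0.001]
ft_force: [-8.3, -0.6, 8.2]
finger_gap: 0.247
```

```bash
python3 - <<'E'
from h import *
s=robot.sense();print(s['tool_pos'],s['ft_force'],s['moment'])
save('side','s5.png',(170,130,290,230),5)
E
```

```text
[0.43063077 0.1266679  0.12187827] [-8.25516024 -0.61931256  8.17549972] [-0.20995667  1.0425354  -0.16825697]
```

>>> apply_moves(targets=[0, 0, -0.1, 0, 0, 0, 0, -0.1, 0, 0, 0, 0, 0, 0, 0, 0, 0, 1, 0, 0, 0, 0, 1, 0, 0, 0, 0, 2, 0, 0, 0, -3, 2, 0, 0, 0, -4, 0, 0, 0, 0, -4, 0, 0, 0, 0, -2, 0, 0, 0])

```text
time_s: 10.45
tool_pos: [0.4321, -0.006, 0.1808]
ee_rot: [0.148, 0.989, -0.0, 0.001]
ft_force: [-0.3, 0.2, -2.7]
finger_gap: 0.248
```

```bash
python3 - <<'E'
from h import *
s=robot.sense();print(s['tool_pos'],s['ft_force'],s['moment'])
a=cv2.imread('pics/s5.png')
b=cv2.resize(viewer.grab_frame('side')[150:215,190:310],(600,325),interpolation=cv2.INTER_CUBIC)
c=cv2.resize(viewer.grab_frame('top')[205:245,185:259],(481,260),interpolation=cv2.INTER_CUBIC)
o=np.zeros((585,600,3),np.uint8);o[:325]=b[:,:,::-1];o[325:,:481]=c[:,:,::-1];cv2.imwrite('pics/s6.png',o)
E
```

```text
[ 0.43208594 -0.00602185  0.18083496] [-0.30198462  0.19294977 -2.65876882] [-0.00242385  0.12305764  0.02332076]
```

View pics/s6.png

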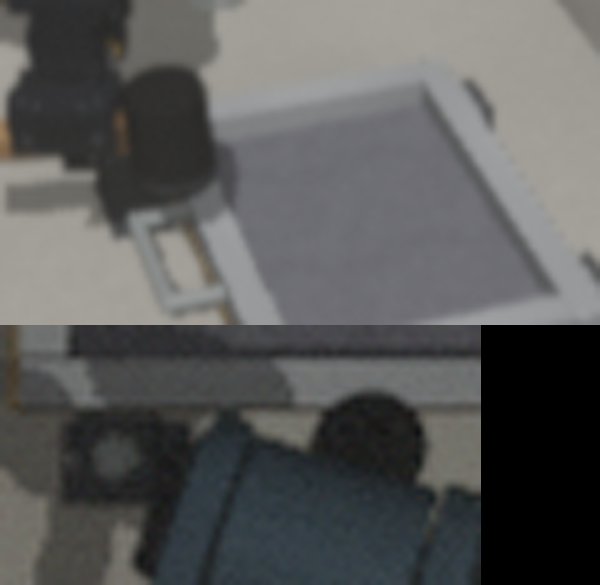

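The top view (lower panel) shows that the bolt tab which jutted over the rail has gone. The mallet (head at (370,445) there) goes back to its old free spot.

>>> apply_moves(targets=[-0.2, -3, 0, 0, 0, -0.2, -4.5, 0, 0, 0, -0.2, -5, 0, 0, 0, -0.3, -5, 0, 0, 0, -0.3, -5, 0, 0, 0, -0.3, -3, -1, 0, 0, -0.2, -1.7, -3, 0, 0, 0, 0, -3, 0, 0, 0, 0, -2, 0, 0, 0, 0, -1, 0, 0])

```text
time_s: 11.55
tool_pos: [0.4141, -0.274, 0.0779]
ee_rot: [0.148, 0.989, 0.001, -0.001]
ft_force: [-0.3, 0.8, -2.4]
finger_gap: 0.242
```

>>> apply_moves(targets=[0, 0, -1, 0, 0, 0, 0, -1, 0, 0, 0, 0, -0.5, 0, 0, 0, 0, -0.3, 0, 0, 0, 0, -0.2, 0, 0, 0, 0, 0, 0, 0, 0, 0, 0, 0, 0, 0, 0, 0, 0, 0.3, 0, 0, 0, 0, 0.5, 0, 0, 0, 0, 0.7])

```text
time_s: 12.55
tool_pos: [0.4148, -0.2758, 0.0502]
ee_rot: [0.148, 0.989, -0.0, 0.001]
ft_force: [0.3, 0.3, 0.5]
finger_gap: 0.457
```

>>> apply_moves(targets=[0, 0, 0, 0, 1, 0, 0, 0, 0, 1, 0, 0, 2, 0, 1, 0, 0, 3, 0, 1, 0, 0, 4, 0, 1, 0, 0, 4, -0.14, 1, 0.3, 3, 1, -0.14, 0.8, 0.6, 4, 0, -0.14, 0.6, 0.6, 4, 0, -0.14, 0.6, 0.6, 4, 0, -0.14, 0.6])

```text
time_s: 13.55
tool_pos: [0.4354, -0.1246, 0.19]
ee_rot: [0.48, 0.877, 0.0, 0.0]
ft_force: [-0.1, -0.1, -0.9]
finger_gap: 0.664
```

>>> apply_moves(targets=[0.6, 4, 0, -0.14, 0.6, 0.6, 4, 0, -0.14, 0.6, 0.6, 4, 0, -0.14, 0.6, 0.6, 1, 0, -0.14, 0.6, 0.6, 0, 0, -0.01, 0.6, 0.6, 0, 0, 0, 0.5, 0, 0, 0, 0, 0.4, 0, 0, 0, 0, 0.4, 0, 0, 0, 0, 0.4, 0, 0, 0, 0, 0.4])

```text
time_s: 14.55
tool_pos: [0.4707, -0.0015, 0.1897]
ee_rot: [0.699, 0.715, -0.0, -0.0]
ft_force: [0.1, 0.7, 0.1]
finger_gap: 0.399
```

```bash
python3 - <<'E'
from h import *
s=robot.sense();print(s['tool_pos'],s['ee_rot'],s['finger_gap'],s['joints'])
k=cam('wrist')
a=viewer.grab_frame('wrist')
b=cv2.resize(viewer.grab_frame('side')[130:290,150:310],(384,384),interpolation=cv2.INTER_CUBIC)
cv2.imwrite('pics/s7.png',cv2.resize(np.hstack([a,b]),(800,343))[:,:,::-1])
np.save('w7.npy',a)
for P in([.472,.055,.042],[.472,-.05,.042],[.489,.11,.076]):print(proj('wrist',P,k).round(),'in view',(proj('wrist',P,k)*.893).round())
E
```

```text
[ 0.47066565 -0.00146095  0.18966265] [ 6.98906321e-01  7.15213217e-01 -5.26037941e-05 -7.92776946e-05] 0.3993994542063792 [-2.56068019e-01  2.91013720e-02  1.93302884e+00 -1.39928146e-05
  1.17965228e+00 -2.79124627e-01]
[263. 127.] in view [235. 114.]
[260. 228.] in view [232. 204.]
[288.  59.] in view [257.  53.]
```

View pics/s7.png

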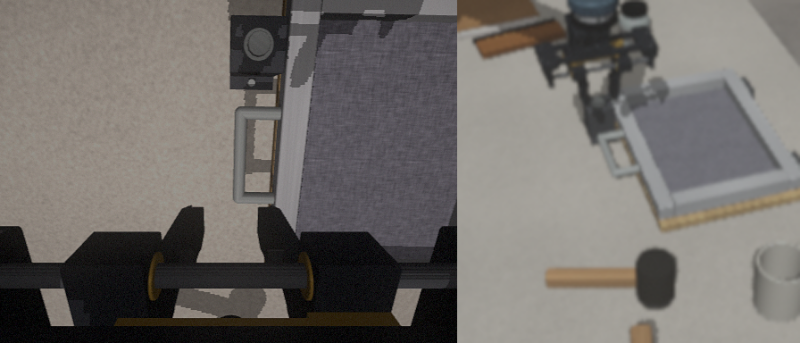

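The wrist view shows the catch block at (258,45) with its pin low and no bolt on the rail. The bar is at column 239, rows 110–200. The side view shows the mallet standing on the bench at (655,278), clear of the press.

```bash
python3 - <<'E'
from h import *
k=cam('wrist')
for v in(120,155,190):print('bar',pt('wrist',239/.893,v/.893,.040,k).round(4))
print('railedge',pt('wrist',278/.893,150/.893,.049,k).round(4))
a=np.load('w7.npy')[0:120,245:335]
z=cv2.resize(a,(450,600),interpolation=cv2.INTER_CUBIC)
cv2.imwrite('pics/pz.png',z[:,:,::-1])
for zt in(.076,.09):
    P=pt('wrist',258/.893,43/.893,zt,k);print(zt,P.round(4))
    for d in([-.01,0],[.01,0],[0,-.01],[0,.01]):print(' pin edge',((proj('wrist',P+[d[0],d[1],0],k)-[245,0])*5).round())
    for d in([-.025,-.023],[-.025,.023],[.025,-.023],[.025,.023]):print(' blk',((proj('wrist',[P[0]+d[0],P[1]+d[1],.068],k)-[245,0])*5).round())
E
```

```text
bar [0.477  0.0485 0.04  ]
bar [0.4783 0.0097 0.04  ]
bar [ 0.4797 -0.0328  0.04  ]
railedge [0.5198 0.0185 0.049 ]
0.076 [0.4897 0.1176 0.076 ]
 pin edge [154. 239.]
 pin edge [285. 242.]
 pin edge [216. 313.]
 pin edge [223. 167.]
 blk [ 53. 403.]
 blk [58. 78.]
 blk [360. 410.]
 blk [387.  86.]
0.09 [0.4883 0.1154 0.09  ]
 pin edge [150. 239.]
 pin edge [289. 243.]
 pin edge [216. 317.]
 pin edge [224. 162.]
 blk [ 44. 417.]
 blk [49. 94.]
 blk [350. 425.]
 blk [376. 103.]
```

View pics/pz.png

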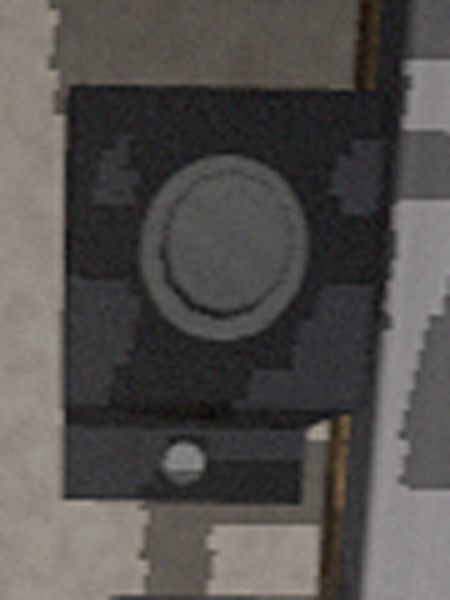

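Pin top (233,241) is low in its collar and the bolt is off the rail. Pressing had reached about 11 N, above the pin's 7 N, so it was on its stop. The bar is at x≈0.478, so I descend over it.

>>> apply_moves(targets=[0.35, 0.3, -2, 0, 0.4, 0.35, 0.3, -3, 0, 0.4, 0, 0, -3, 0, 0.4, 0, 0, -2, 0, 0.4, 0, 0, -1.5, 0, 0.4, 0, 0, -1.2, 0, 0.4, 0, 0, -1.2, 0, 0.4, 0, 0, -0.8, 0, 0.4, 0, 0, -0.2, 0, 0.4, 0, 0, 0, 0, 0.4])

```text
time_s: 15.65
tool_pos: [0.4779, 0.005, 0.0407]
ee_rot: [0.699, 0.715, -0.0, -0.0]
ft_force: [0.1, 0.7, 0.6]
finger_gap: 0.4
```

>>> apply_moves(targets=[0, 0, 0, 0, 0.35, 0, 0, 0, 0, 0.3, 0, 0, 0, 0, 0.25, 0, 0, 0, 0, 0.2, 0, 0, 0, 0, 0.1, 0, 0, 0, 0, 0, 0, 0, 0, 0, 0, 0, 0, 0, 0, 0, 0, 0, 0, 0, 0, 0, 0, 0, 0, 0])

```text
time_s: 16.65
tool_pos: [0.4806, 0.0049, 0.0417]
ee_rot: [0.699, 0.715, 0.002, 0.002]
ft_force: [7.2, 3.6, -3.7]
finger_gap: 0.141
```

Bar is gripped. The 7 N side force says the bar lies about 3 mm farther in x. I relieve that and begin the arc.

>>> apply_moves(targets=[0.15, 0, 0, 0, 0, 0.15, 0, 0, 0, 0, 0, 0, 0.3, 0, 0, 0, 0, 0.5, 0, 0, 0, 0, 0.5, 0, 0, 0.05, 0, 0.7, 0, 0, 0.07, 0, 0.7, 0, 0, 0.07, 0, 0.7, 0, 0, 0.07, 0.02, 0.6, 0, 0, 0, 0, 0, 0, 0])

```text
time_s: 17.65
tool_pos: [0.4834, 0.0051, 0.0814]
ee_rot: [0.699, 0.715, -0.0, 0.0]
ft_force: [2.1, -1.1, -4.5]
finger_gap: 0.144
```

>>> apply_moves(targets=[0.2, 0.01, 1.32, 0, 0, 0.26, 0.01, 1.31, 0, 0, 0.32, 0.01, 1.31, 0, 0, 0.37, 0.01, 1.28, 0, 0, 0.43, 0.01, 1.27, 0, 0, 0.49, 0.01, 1.25, 0, 0, 0.54, 0.01, 1.22, 0, 0, 0.59, 0.01, 1.21, 0, 0, 0, 0, 0, 0, 0, 0, 0, 0, 0, 0])

```text
time_s: 18.65
tool_pos: [0.5172, 0.0053, 0.1834]
ee_rot: [0.699, 0.715, 0.001, 0.002]
ft_force: [9.6, -3.8, -8.6]
finger_gap: 0.133
```

>>> apply_moves(targets=[0.2, 0, 0, 0, 0, 0.64, 0.02, 1.17, 0, 0, 0.7, 0.02, 1.15, 0, 0, 0.74, 0.02, 1.11, 0, 0, 0.8, 0.02, 1.08, 0, 0, 0.5, 0.02, 0.65, 0, 0, 0.33, 0, 0.39, 0, 0, 0, 0, 0, 0, 0, 0, 0, 0, 0, 0, 0, 0, 0, 0, 0])

```text
time_s: 19.65
tool_pos: [0.555, 0.0056, 0.2372]
ee_rot: [0.699, 0.715, -0.001, 0.001]
ft_force: [8.8, -7.2, -11.8]
finger_gap: 0.129
```

```bash
python3 - <<'E'
from h import *
s=robot.sense();print(s['tool_pos'],s['ft_force'],s['moment'],s['finger_gap'])
a=viewer.grab_frame('wrist');kw=cam('wrist')
b=viewer.grab_frame('side')[90:330,150:400]
b=cv2.resize(b,(400,384),interpolation=cv2.INTER_CUBIC)
cv2.imwrite('pics/s8.png',cv2.resize(np.hstack([b,a]),(800,337))[:,:,::-1])
c=viewer.grab_frame('top');np.save('t8.npy',c)
# predicted bar ends/frame corners at 40 deg
H=np.array([.481+.307,.005,.035])
for th in(35,40,45):
    t=np.radians(th)
    for nm,d,h,y in(('fr_topR',.265,.014,-.17),('barR',.307,0,-.05),('fr_botR',.265,-.014,-.17)):
        P=H+[-d*np.cos(t)+h*np.sin(t),y,d*np.sin(t)+h*np.cos(t)]
        q=(proj('side',P)-[150,90])*1.6*800/912;print(th,nm,q.round(),(proj('wrist',P,kw)*800/912+[351,0]).round())
E
```

```text
[0.5550124  0.00561205 0.23719989] [  8.84931217  -7.18078893 -11.77282883] [-1.12377091 -0.98095294 -0.11414734] 0.12923618726315525
35 fr_topR [154. 141.] [601. 368.]
35 barR [122. 111.] [553. 274.]
35 fr_botR [148. 150.] [583. 343.]
40 fr_topR [161. 134.] [619. 390.]
40 barR [128. 103.] [575. 298.]
40 fr_botR [153. 143.] [597. 363.]
45 fr_topR [168. 127.] [643. 413.]
45 barR [135.  95.] [606. 326.]
45 fr_botR [159. 136.] [615. 385.]
```

View pics/s8.png

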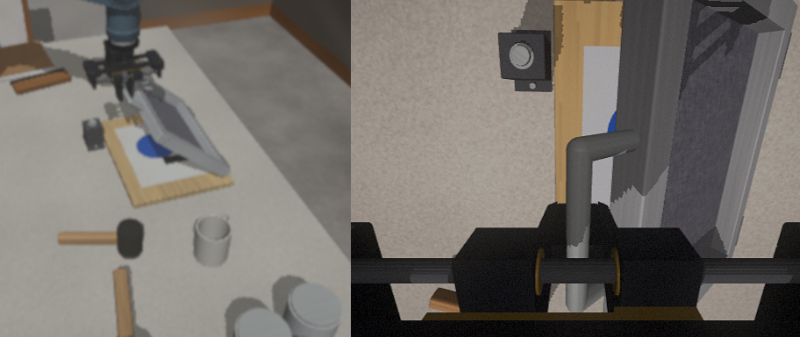

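The screen is up, with the board and print exposed beneath it, the bar held, and mallet, mug and squeegee unmoved. I relax the sideways strain and re-read.

>>> apply_moves(targets=[0.1, -0.1, 0, 0, 0, 0.1, -0.1, 0, 0, 0, 0, -0.1, 0, 0, 0, 0, 0, 0, 0, 0, 0, 0, 0, 0, 0, 0, 0, 0, 0, 0, 0, 0, 0, 0, 0, 0, 0, 0, 0, 0, 0, 0, 0, 0, 0, 0, 0, 0, 0, 0])

```text
time_s: 20.8
tool_pos: [0.5556, 0.0054, 0.2377]
ee_rot: [0.698, 0.716, 0.0, -0.002]
ft_force: [-1.7, 5.1, -2.2]
finger_gap: 0.129
```

```bash
python3 - <<'E'
from h import *
s=robot.sense();print(s['tool_pos'],s['ft_force'],s['moment'],s['qvel'].round(3))
# angle from top view: front rail near edges, dump crops for both
c=viewer.grab_frame('top')
H=np.array([.788,.005,.035])
sd=viewer.grab_frame('side')
o=cv2.resize(sd[120:220,215:325],None,fx=6,fy=6,interpolation=cv2.INTER_CUBIC)[:,:,::-1].copy()
for th,col in((37,(0,0,255)),(40,(0,255,0)),(43,(255,0,0))):
    t=np.radians(th);q=[]
    for d,h,y in((.265,.014,-.17),(.005,.014,-.17),(.005,.014,.17),(.265,.014,.17)):
        P=H+[-d*np.cos(t)+h*np.sin(t),y,d*np.sin(t)+h*np.cos(t)];q.append((proj('side',P)-[215,120])*6)
    cv2.polylines(o,[np.array(q).round().astype(int)],True,col,1)
cv2.imwrite('pics/s9.png',o)
E
```

```text
[0.5556355  0.00538397 0.23772663] [-1.69475458  5.12064018 -2.15693135] [ 0.55250578  0.60622683 -0.10884212] [-0.001 -0.001  0.001  0.     0.002  0.   ]
```

View pics/s9.png

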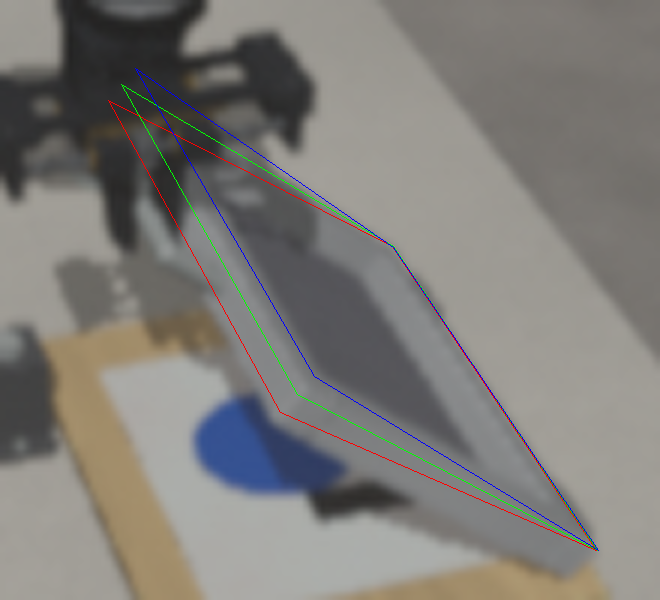

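Overlay (red 37°, green 40°, blue 43°): the front right corner near (288,403) lies between red and green, about 39°. The arm pose gives 39.7°. I add about half a degree.

>>> apply_moves(targets=[0.09, 0.1, 0.1, 0, 0, 0.08, 0.05, 0.1, 0, 0, 0, 0, 0, 0, 0, 0, 0, 0, 0, 0, 0, 0, 0, 0, 0, 0, 0, 0, 0, 0, 0, 0, 0, 0, 0, 0, 0, 0, 0, 0, 0, 0, 0, 0, 0, 0, 0, 0, 0, 0])

```text
time_s: 21.9
tool_pos: [0.5579, 0.0055, 0.2402]
ee_rot: [0.699, 0.715, -0.0, -0.0]
ft_force: [-6.1, 1.7, 1.0]
finger_gap: 0.124
```

```bash
python3 - <<'E'
from h import *
s=robot.sense();z=s['tool_pos'][2];print(s['time_s'],s['tool_pos'],s['ft_force'],s['finger_gap'],abs(s['qvel']).max(),np.degrees(np.arcsin((z-.0067-.035)/.307)))
if abs(s['qvel']).max()<.02: print(robot.hand_in())
E
```

```text
21.9 [0.55788073 0.00546204 0.24016095] [-6.1030489   1.74817915  0.9832409 ] 0.12397916869752934 0.0016378056034415485 40.274674049161305
the job is handed in; nothing more can be done
None
```

I drove the pin down with the small mallet, stood the mallet back at its old place on the bench, and lifted the screen by its handle. I handed the job in at 21.9 s with the arm still holding the screen, not moving.

**Pin:** The push on it reached about 11 N, more than the 7 N it needs, so it was most likely on its stop. After that the bolt no longer showed over the rail and the screen lifted freely. My picture estimate of the pin's height was rougher, at 10–14 mm driven, so it doesn't by itself prove the full 14 mm.

**Screen angle:** The arm's final pose gives 40.3°. The side-camera overlay showed about 39° when the arm pose read 39.7°, so the two disagreed by about a degree. I then raised the screen half a degree and did not take another picture.

**Grip and forces:** The gripper was still closed on the bar, with about 6 N of sideways strain left at the wrist. No wrist reading passed about 16 N.

**Other things:** In the last wide picture the mallet stood clear of the press, and the mug and squeegee were where they had been. The ink jar was out of that picture; it was in place when last seen, and the arm never went to it.

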